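# Swing the bar into line and bolt it

## Task

On the alignment fixture, push the loose steel bar so that it swings round the fixed post its forked end sits on, until it lies against the stop block in line with the slide bolt. Do not lift it off the plate. Then slide the bolt fully home through both eyes of the bar, let go, and leave the ring, the bush and the small bearing round it where they stand.

Things in the scene. Friction and masses are not known exactly. Their poses are not given: they have to be found in the camera images.
- fixture: Fixed aluminium base plate on the table, 254 x 145 x 8 mm. Origin: on the table under the post's axis. x runs from the post to the slide bolt (to the robot's right), y away from the robot, z up. The plate spans x -30..224, y -105..40 mm, its top at z = 8 mm. The bolt's axis is y = 0, z = 38 mm.
- post (a point): Foot of the fixed upright steel post, on its axis at the plate's top (fixture z = 8 mm). Post 16 mm in diameter, its top at z = 44 mm. Axes as the fixture's.
- stop_face (a point): Middle of the foot of the dark stop block's face towards the bar, at (70, 12.5, 8) mm in the fixture's frame, facing -y. Block 26 mm long in x, 20 mm deep (y 12.5..32.5), top at z = 30 mm. Axes as the fixture's.
- bolt_bracket (a point): Top of the dark bracket of the slide bolt nearer the post, at (140, 0, 48) mm in the fixture's frame. It and a second one at x = 211 mm are each 10 mm thick in x, 24 mm wide, with feet 40 mm wide and 4 mm high. Axes as the fixture's.
- bar: Loose steel bar, about 0.32 kg, flat on the plate: 141 x 24 x 14 mm. Origin: underside, centre of the fork slot, on the post's axis; x towards the free end (spans -18..123 mm). Fork head 34 mm wide (x -18..20), slot 18 mm wide, open at -x, bottom at x = 10. Starts swung 17 to 43 degrees off the bolt's line, free end to the robot's side; against the stop block its x lies along the fixture's x.
- eye_inner (a point): Centre of the 14 mm hole (along the bar's x) in the upright eye nearer the post, (98, 0, 30) mm in the bar's frame. Both eyes are plates 7 mm thick, as wide as the bar, their tops 42 mm above its underside. Axes as the bar's.
- eye_outer (a point): Centre of the same hole in the eye at the free end, (118, 0, 30) mm in the bar's frame. Axes as the bar's.
- bolt (a joint): Travel (m) of the captive slide bolt towards the post (fixture -x): 0 = withdrawn (nose at x = 133 mm), 0.045 = fully home at its stop (nose at x = 88 mm, through both eyes). Starts at 0 to 0.003. Rod 9 mm in diameter, tapered nose, enters an eye up to about 3 mm off centre. About 1.5 N of friction, no spring; stays where left. Blocked if the eyes are out of line.
- bolt_knob (a point): Centre of the 16 mm black ball on the bolt's upright 12 mm stem, between the brackets: fixture x = 198 mm minus the bolt's travel, y = 0, z = 68 mm (ball's top 76 mm). The stem is clear of the brackets from z = 48 mm up; push it sideways or pinch it. Axes as the fixture's.
- ring_gauge: Loose steel ring lying on the plate, 58 mm across, 18 mm high, on the robot's side of the bolt; origin at the centre of its underside. Leave it.
- bush_1: Loose tan flanged bush, 36 mm across, 22 mm high, on the table behind the plate; origin at the centre of its underside. Leave it.
- needle_bearing_1: Loose small needle bearing, 25 mm across, 14 mm high, on the table behind the plate; origin at the centre of its underside. Leave it.

How it is judged (in metres and radians):
On the way, in this order (a step that is already met when the one before it is completed fails the run):
1. the bar has been swung into line with the bolt, which is still withdrawn (y of eye_inner in the frame of fixture between -0.0035 and 0.0035 m and y of eye_outer in the frame of fixture between -0.0035 and 0.0035 m and angle between the x axis of bar and the x axis of fixture, either way round below 0.045 rad and horizontal distance between bar and post below 0.013 m and value of joint bolt below 0.01 m), for 0.2 s.
2. the bolt is home through both eyes (y of eye_inner in the frame of fixture between -0.0035 and 0.0035 m and y of eye_outer in the frame of fixture between -0.0035 and 0.0035 m and angle between the x axis of bar and the x axis of fixture, either way round below 0.045 rad and horizontal distance between bar and post below 0.013 m and value of joint bolt above 0.042 m), for 0.2 s.
At the end, for the whole second after the job is handed in: The bar lies flat on the plate, its fork round the post (origin within 13 mm of the post's axis), in line with the fixture's x axis within 0.045 rad, both eye centres within 3.5 mm sideways of the bolt's axis; the bolt is at least 42 mm home (of 45) through both eyes; the bar is at rest (all of step 2 and z of bar in the frame of fixture below 0.012 m and angle between bar's own z axis and vertical below 0.06 rad and linear speed of bar below 0.01 m/s); the robot touches nothing.
It fails at once if the bar is lifted off the plate or tipped (raised more than 10 mm, or tilted more than 0.25 rad) (height (world z) of bar above 0.018 m or angle between bar's own z axis and vertical above 0.25 rad).
It fails at once if the ring gauge is moved more than 15 mm (distance of ring_gauge from where it was at the start of the episode above 0.015 m).
It fails at once if the bush is moved more than 15 mm (distance of bush_1 from where it was at the start of the episode above 0.015 m).
It fails at once if the needle bearing is moved more than 15 mm (distance of needle_bearing_1 from where it was at the start of the episode above 0.015 m).
It also fails if it takes over 42 s, if anything falls off the work surface, if the arm or the gripper's body presses on something with over 40 N, if the wrist force passes 120 N, or if a joint passes its speed limit or range.

## Robot

A 6-joint arm with a two-finger parallel gripper is mounted at the origin on a cart in front of the work surface, level with it; the furniture and walls round the work are solid. World frame = base frame: x ahead of the robot, y to its left, z up, the work surface at z = 0. Lengths are in mm, angles in rad, forces in N, time in s.
With the tool pointing down it reaches from about 375 to 900 mm from the base axis. Payload 3.1 kg.
Tool frame: the origin (TCP) lies between the finger pads; the fingertips stand 17 mm ahead of it and the grasp point (between the pads) lies 2 mm behind it (manip.tcp_to_tips is the distance from the TCP to the fingertips, in mm); z points along the fingers, y is the line along which they close (so a half turn about z gives the same grasp; the last joint's range is limited). The gripper opens to 87 mm and grips with 3 to 60 N. Pads are 19 mm wide; open, the fingers measure 117 mm over their backs; the gripper's body (75 mm by 190 mm) begins 51 mm behind the grasp point.
Start: joints at [1.167, 0.527, 1.433, -0, 1.181, -0.178], TCP at [139.889, 609.121, 239.548] pointing down, gripper open.
Joint ranges: [-3.08, 3.08], [-0.75, 2.2], [0.22, 2.44], [-1.43, 4.57], [0, 2.65], [-2.85, 2.85]. Speed limits (rad/s): [2.79, 2.79, 3.14, 3.14, 3.14, 3.14].

## Interface

Orientations are given as [roll, pitch, yaw] about the fixed x, y, z axes, in that order (R = Rz(yaw) Ry(pitch) Rx(roll)).
In Python, from plant import manip gives the robot as it stands.
- The arm moves only by the tool play_rows, never from a script. Its argument "motion" is a list of rows, each a list of 2 entries, a list of its own where there are three numbers: the shift along the tool's x, y, z normalised to -1 to 1, where 1 is 40 mm, then the turn, a rotation vector about the tool's x, y, z normalised to -1 to 1, where 1 is pi rad. In form: [[[dx, dy, dz], [ax, ay, az]], ...]. A call has 1 to 8 rows; each row shifts and turns the commanded pose from where the row before left it, along the tool's axes as they then stand; what a row does not reach is not made up. A row lasts 1/10 s, in which the tool goes at most 50 mm and 8.59 degrees, less where a joint would pass 70% of its speed; a pose out of reach is approached as far as the arm can. A call with a number of a shift or a turn outside -1 to 1 is refused whole. A call with a gripper value outside its range is refused whole. "hand" is the finger opening in mm, from 0 to 87, set as the call begins (left out, the last holds). The fingers move at their own pace and stop on an object; "grip_force" is the grip in N (left out, the last holds). Time passes only in rows, so rows that do not move let the fingers close. It gives the time, the measured TCP pose, the force, the opening and the grip force at its end, in the units of the state.
- manip.read_state(): the state, without advancing time (a new reading comes with each control period).
- manip.capture(name): name is "scene" or "top" or "wrist"; returns the picture (400x640x3 uint8, red, green, blue); there is no depth.
- manip.camera_model(name): a dict with "fx", "fy", "cx", "cy" (pixels), "k1" (the pictures are not rectified: a ray, as slopes to the right and down, at radius r is drawn at 1 + k1 r^2 times it, then the intrinsics apply), "R" (3x3) and "t" (3): a world point X has camera coordinates R X + t; the wrist camera has in their place "hand_eye" (4x4, takes a point from camera to tool coordinates, whose origin is the TCP and whose axes are the flange's). Camera axes: x right, y down, z forward; pixel columns grow to the right and rows downward; lengths in mm; the calibration is good to about 2 mm. A picture is of the moment at which its call begins: read the wrist's pose just before it. camera_model takes no time and is no camera call.
- manip.hand_in(): hands the job in; it is judged then, once.
Trained networks look in the newest picture that a camera, given by its name, has taken for a name from the list of things; names that differ only in an ending like _2 or _b are one class to them, and where a whole thing is asked for, a point or a joint stands for the part that bears it (a point fixed in the world has none). Each returns a list of dicts, best first, with "p" (0 to 1); they miss things now and then, are a little off and sometimes report something else, mostly with a low value. They report only what shows in the picture. A call takes as long as a camera call.
- manip.boxes_of(name, camera): "xyz" ([x, y, z] in mm, in world coordinates, good to about 4 mm: the middle of the surface that is visible of it).
- manip.outline_of(name, camera): "mask" (400x640 bool, what is visible of it).
The state is a dict: "clock": time; "joint_positions": joint angles; "joint_vel": joint speeds; "joint_efforts": joint torques, N m; "ee_pos": TCP position; "ee_rot": TCP orientation; "wrist_force": force on the tool from outside, world axes, zero at the start; "moment": the same for the moment, N m; "opening": opening from 0.0 (shut) to 1.0 (fully open); "grip_force": force on a finger pad.
Only numpy, scipy, OpenCV 4.12 (cv2) and the standard library are available. Lean on these libraries where they do the work, as an engineer would, in place of code of your own. Each camera call takes 0.05 s, during which the arm holds its last target. There are 200 camera calls.

## Working session

There is one attempt and no reset: what is moved stays moved. The work goes in short steps, Python scripts to look and compute and a tool call to move; the robot and the scene stay as the last step left them, time stands still between calls to the robot, and variables do not carry over. Pictures are saved under pics/ and viewed, at most 10 in all, crops included, and the job is handed in when it is done.

Besides the shell and the picture viewer there is one more tool, called after "Emit:" as a command line: name --argument value ..., lists and objects as JSON in quotes. play_rows: Moves the arm, as the interface text tells. Scaled input: -1 to 1 covers 40 mm each way for a shift and pi rad each way for a turn. Its arguments: {"type":"object","properties":{"motion":{"type":"array"},"hand":{"type":"number"},"grip_force":{"type":"number"}},"required":["motion"]}

```bash
mkdir -p pics; ls; python3 - <<'E'
from plant import manip
import cv2,numpy as np
s=manip.read_state();print(s['clock'],s['ee_pos'],s['ee_rot'],s['opening'])
for c in("top","scene"):
    im=manip.capture(c);cv2.imwrite(f"pics/{c}0.png",im[:,:,::-1])
    for n in("bar","post","stop_face","bolt_bracket","bolt_knob","eye_inner","eye_outer","ring_gauge","fixture"):
        r=manip.boxes_of(n,c);print(c,n,[(np.round(d['xyz']).tolist(),round(d['p'],2)) for d in r[:2]])
E
```

```text
pics
0.0 [139.61699272 608.48973219 238.5579609 ] [-3.13943739e+00 -3.94655336e-04  2.91580354e+00] 1.0033327442880464
top bar [([479.0, -263.0, 22.0], 0.76)]
top post [([498.0, -323.0, 8.0], 0.76)]
top stop_face [([497.0, -320.0, 8.0], 0.84)]
top bolt_bracket [([498.0, -319.0, 9.0], 0.8)]
top bolt_knob [([570.0, -227.0, 14.0], 0.54), ([537.0, -398.0, 43.0], 0.52)]
top eye_inner [([482.0, -265.0, 24.0], 0.58)]
top eye_outer [([480.0, -265.0, 23.0], 0.76)]
top ring_gauge [([479.0, -401.0, 29.0], 0.98)]
top fixture [([497.0, -322.0, 10.0], 0.92)]
scene bar [([477.0, -269.0, 21.0], 0.68)]
scene post [([490.0, -295.0, 10.0], 0.95)]
scene stop_face [([488.0, -297.0, 9.0], 0.67)]
scene bolt_bracket [([487.0, -302.0, 9.0], 0.57), ([479.0, -268.0, 20.0], 0.24)]
scene bolt_knob [([536.0, -404.0, 42.0], 0.47)]
scene eye_inner [([472.0, -264.0, 21.0], 0.93)]
scene eye_outer [([473.0, -265.0, 17.0], 0.81)]
scene ring_gauge [([474.0, -407.0, 27.0], 0.72)]
scene fixture [([492.0, -301.0, 8.0], 0.91)]
```

View pics/top0.png

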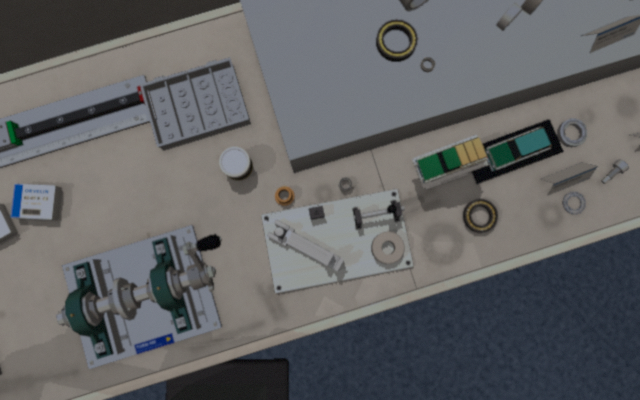

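View pics/scene0.png

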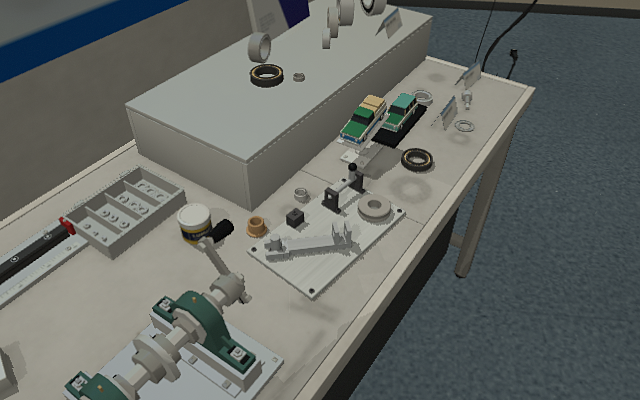

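```bash
python3 - <<'E'
from plant import manip
import numpy as np
for c in("top","scene","wrist"):print(c,manip.camera_model(c))
E
```

```text
top {'fx': 509.1363196928194, 'fy': 509.1363196928194, 'cx': 329.4285661887782, 'cy': 207.09067244361734, 'k1': -0.035378926676256924, 'R': array([[-0.02127859, -0.99972365,  0.0099922 ],
       [-0.99351654,  0.02002794, -0.11190964],
       [ 0.11167859, -0.01230869, -0.99366815]]), 't': array([-294.43857084,  556.56386675,  866.72034526])}
scene {'fx': 507.59237349623487, 'fy': 507.59237349623487, 'cx': 311.6279043382266, 'cy': 196.22204054913382, 'k1': -0.03294563050185076, 'R': array([[-0.62803145, -0.77818623,  0.00163744],
       [-0.52285675,  0.4204087 , -0.74153715],
       [ 0.5763656 , -0.4665648 , -0.67090981]]), 't': array([ 91.88383212, 452.70555251, 442.03521721])}
wrist {'fx': 360.78173865226796, 'fy': 360.78173865226796, 'cx': 319.6375205094911, 'cy': 197.44565501260897, 'k1': 0.027084367258160588, 'hand_eye': array([[-1.14262372e-03, -9.52412234e-01, -3.04810811e-01,
         8.52313082e+01],
       [ 9.99999318e-01, -1.01463678e-03, -5.78294611e-04,
        -6.69643844e-01],
       [ 2.41502602e-04, -3.04811263e-01,  9.52412744e-01,
        -1.45701414e+02],
       [ 0.00000000e+00,  0.00000000e+00,  0.00000000e+00,
         1.00000000e+00]])}
```

```bash
cat > h.py <<'E'
from plant import manip
import numpy as np, cv2
from scipy.optimize import least_squares
from scipy.spatial.transform import Rotation as Ro
def cam(c,st=None):
    m=manip.camera_model(c)
    if 'R' in m: R,t=np.array(m['R']),np.array(m['t'])
    else:
        H=np.array(m['hand_eye']);T=np.eye(4);T[:3,:3]=Ro.from_euler('xyz',st['ee_rot']).as_matrix();T[:3,3]=st['ee_pos']
        M=np.linalg.inv(T@H);R,t=M[:3,:3],M[:3,3]
    return m,R,t
def proj(C,X):
    m,R,t=C;q=np.atleast_2d(X)@R.T+t;s=q[:,:2]/q[:,2:];s=s*(1+m['k1']*(s**2).sum(1,keepdims=True))
    return s*[m['fx'],m['fy']]+[m['cx'],m['cy']]
def fixw(p,X):  # fixture pose p=(x,y,yaw) -> world
    X=np.atleast_2d(X);c,s=np.cos(p[2]),np.sin(p[2])
    return np.c_[p[0]+c*X[:,0]-s*X[:,1],p[1]+s*X[:,0]+c*X[:,1],X[:,2]]
def fit(C,X,uv,p0): # pose of a planar frame from pixels
    r=least_squares(lambda p:(proj(C,fixw(p,X))-uv).ravel(),p0,x_scale=[10,10,.1]);return r.x,np.abs(r.fun).max()
E
python3 - <<'E'
from h import *
C=cam('top')
p,e=fit(C,np.array([[-30,40,8],[224,40,8],[224,-105,8],[-30,-105,8],[198,0,76]]),np.array([[264,213],[397,191],[412,267],[279,292],[395,207]]),[520,-230,-1.5])
print(p,e)
for q in ([0,0,44],[198,0,68],[140,0,48]):print(fixw(p,q),proj(C,fixw(p,q)))
print(manip.read_state()['clock'])
# eye tops in picture: approx
b,eb=fit(C,np.array([[118,0,50],[0,0,44]]),np.array([[337,262],[280,232]]),[p[0],p[1],p[2]-.5]);print(b,eb,b[2]-p[2])
E
```

```text
[ 509.70237877 -219.98922542   -1.41064887] 3.3448353605433
[[ 509.70237877 -219.98922542   44.        ]] [[280.46521185 230.63712282]]
[[ 541.27620713 -415.45557383   68.        ]] [[394.19622338 208.7774338 ]]
[[ 532.02730792 -358.1977546    48.        ]] [[359.88494391 215.99382592]]
1.0
[ 509.00732671 -216.20803501   -2.07530713] 1.7114439502818755 -0.6646582604001703
```

Emit:
play_rows --motion '[[[-0.6,-0.9,0],[0,0,-0.04]],[[-0.6,-0.9,0],[0,0,-0.04]],[[-0.6,-0.9,0],[0,0,-0.04]],[[-0.5,-1,0],[0,0,0]],[[-0.5,-1,0],[0,0,0]],[[-0.5,-1,0],[0,0,0]],[[-0.3,-1,0],[0,0,0]],[[-0.3,-1,0],[0,0,0]]]' --hand 0

```text
clock: 1.8
ee_pos: [314.5, 308.6, 239.8]
ee_rot: [3.141, 0.001, -2.99]
wrist_force: [0.3, 0.4, -0.5]
opening: 0.353
grip_force: 0.0
```

Emit:
play_rows --motion '[[[-0.2,-1,0],[0,0,0]],[[-0.2,-1,0],[0,0,0]],[[-0.2,-1,0],[0,0,0]],[[-0.2,-1,0],[0,0,0]],[[-0.2,-1,0],[0,0,0]],[[-0.2,-1,0],[0,0,0]],[[-0.2,-1,0],[0,0,0]],[[-0.2,-1,0],[0,0,0]]]'

```text
clock: 2.6
ee_pos: [425.6, 1.5, 239.9]
ee_rot: [-3.141, 0.001, -2.991]
wrist_force: [0.0, 0.6, 0.6]
opening: 0.005
grip_force: 0.0
```

Emit:
play_rows --motion '[[[0,-1,0],[0,0,0]],[[0,-1,0],[0,0,0]],[[0,-1,0],[0,0,0]],[[0,-1,0.2],[0,0,0]],[[0,-1,0.3],[0,0,0]],[[0,-1,0.3],[0,0,0]],[[0,-0.8,0.3],[0,0,0]],[[0,0,0],[0,0,0]]]'

```text
clock: 3.4
ee_pos: [466.7, -270.1, 194.3]
ee_rot: [-3.14, 0.001, -2.994]
wrist_force: [-0.3, -0.1, 0.2]
opening: 0.0
grip_force: 0.0
```

```bash
python3 - <<'E'
from h import *
s=manip.read_state();print(s['clock'],s['ee_pos'],s['ee_rot'],s['joint_positions'])
im=manip.capture('wrist');cv2.imwrite('pics/w1.png',im[:,:,::-1]);np.save('w1.npy',np.r_[s['ee_pos'],s['ee_rot']])
E
```

```text
3.4 [ 466.68028304 -270.0751253   194.34737401] [-3.13968846e+00  5.17404202e-04 -2.99438667e+00] [-7.31520624e-01  4.72801051e-01  1.69623605e+00 -9.89642142e-04
  9.70759511e-01 -2.44896435e+00]
```

View pics/w1.png

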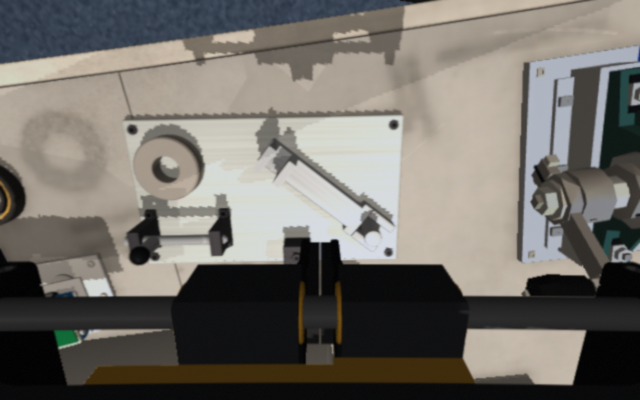

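```bash
python3 - <<'E'
import cv2
im=cv2.imread('pics/w1.png')[100:270,120:410];cv2.imwrite('pics/w1z.png',cv2.resize(im,None,fx=2.75,fy=2.75,interpolation=cv2.INTER_CUBIC))
E
```

```text
(no output)
```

View pics/w1z.png

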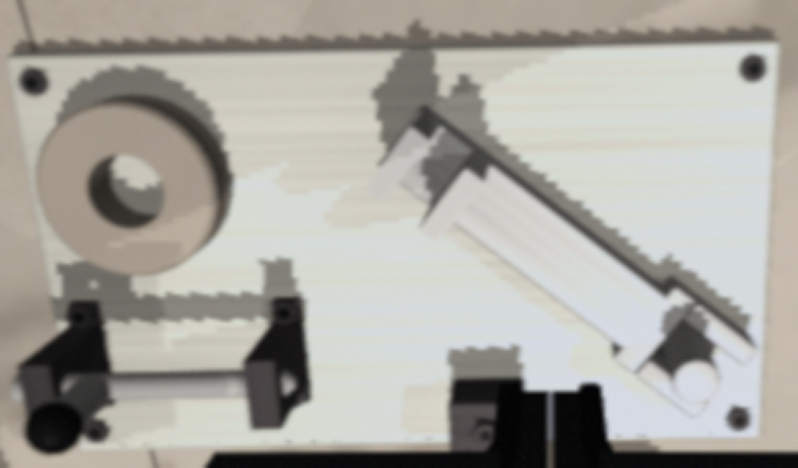

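```bash
cat >> h.py <<'E'
P=None
def rel(p,w): # world -> fixture xy
    d=np.array(w[:2])-p[:2];c,s=np.cos(p[2]),np.sin(p[2]);return np.array([c*d[0]+s*d[1],-s*d[0]+c*d[1]])
E
python3 - <<'E'
from h import *
a=np.load('w1.npy');s=dict(ee_pos=a[:3],ee_rot=a[3:]);C=cam('wrist',s)
z=lambda L:np.array(L)/2.75+[120,100]
X=np.array([[224,-105,8],[-30,-105,8],[-30,40,8],[0,0,44],[197,0,68]]);uv=z([[12,57],[778,43],[758,435],[694,381],[54,428]])
p,e=fit(C,X,uv,[510,-220,-1.41]);print(p,e);print(np.round(proj(C,fixw(p,X))-uv,1))
np.save('P.npy',p)
b,eb=fit(C,np.array([[98,0,50],[118,0,50],[0,0,44]]),z([[455,197],[398,158],[694,381]]),[p[0],p[1],p[2]-.6]);print(b,eb,np.degrees(b[2]-p[2]))
print('tcp in fixture',rel(p,s['ee_pos']),'tool yaw vs (fixture yaw-pi/2)',np.degrees((a[5]-(p[2]-np.pi/2))))
for n in('bush_1','needle_bearing_1','ring_gauge'):
    for c in('top',): 
        manip.capture(c);r=manip.boxes_of(n,c);print(n,[(rel(p,d['xyz']).round(),d['p']) for d in r[:1]])
E
```

```text
[ 507.8669255  -216.3735563    -1.40424365] 3.254651141460741
[[-3.3 -0.6]
 [ 1.2 -0.9]
 [ 1.2  1.8]
 [ 0.8  0.7]
 [ 0.2  0.1]]
[ 507.13279229 -217.27291941   -2.11089788] 0.6354688134620119 -40.48830537660578
tcp in fixture [ 46.13037892 -49.51955342] tool yaw vs (fixture yaw-pi/2) -1.1084839085569336
bush_1 [(array([186.,   0.]), 0.41)]
needle_bearing_1 [(array([134.,  65.]), 0.59)]
ring_gauge [(array([185., -61.]), 0.57)]
```

Emit:
play_rows --motion '[[[0.75,-0.1,0],[0,0,-0.006]],[[0.72,-0.13,0.3],[0,0,0]],[[0,0,0.9],[0,0,0]],[[0,0,0.9],[0,0,0]],[[0,0,0.9],[0,0,0]],[[0,0,0.6],[0,0,0]],[[0,0,0.25],[0,0,0]],[[0,0,0],[0,0,0]]]'

```text
clock: 4.55
ee_pos: [409.3, -283.2, 40.9]
ee_rot: [3.14, -0.001, -2.971]
wrist_force: [0.0, -0.1, 1.2]
opening: 0.004
grip_force: 0.0
```

```bash
cat > st.py <<'E'
from h import *
s=manip.read_state();p=np.load('P.npy');R=Ro.from_euler('z',-p[2])
print(s['clock'],'fix',rel(p,s['ee_pos']).round(1),'z',s['ee_pos'][2].round(1),'tips',(s['ee_pos'][2]-manip.tcp_to_tips).round(1),'F fix',R.apply(s['wrist_force']).round(1),'dyaw',np.degrees(s['ee_rot'][2]-p[2]+np.pi/2).round(2),'q6',s['joint_positions'][5])
E
python3 st.py
```

```text
4.55 fix [  49.6 -108.3] z 40.9 tips 23.9 F fix [ 0.1 -0.   1.2] dyaw 0.25 q6 -2.5719283162952
```

Emit:
play_rows --motion '[[[0,-0.12,0.25],[0,0,0]],[[0,0,0],[0,0,0]],[[-0.25,0,0],[0,0,0]],[[-0.25,0,0],[0,0,0]],[[-0.25,0,0],[0,0,0]],[[-0.2,0,0],[0,0,0]],[[-0.2,0,0],[0,0,0]],[[-0.2,0,0],[0,0,0]]]'

```text
clock: 5.35
ee_pos: [463.6, -279.2, 31.4]
ee_rot: [3.141, -0.001, -2.971]
wrist_force: [-3.3, -1.2, -0.2]
opening: 0.002
grip_force: 1.4
```

```bash
python3 st.py
```

```text
5.35 fix [ 54.6 -54.1] z 31.4 tips 14.4 F fix [ 0.7 -3.4 -0.2] dyaw 0.24 q6 -2.4892105389200134
```

Contact made (3.4 N). On to about fy = -24.

Emit:
play_rows --motion '[[[-0.2,0,0],[0,0,0]],[[-0.2,0,0],[0,0,0]],[[-0.15,0,0],[0,0,0]],[[-0.1,0,0],[0,0,0]],[[-0.08,0,0],[0,0,0]],[[0,0,0],[0,0,0]]]'

```text
clock: 5.95
ee_pos: [493.2, -274.8, 31.7]
ee_rot: [-3.141, 0.001, -2.972]
wrist_force: [-0.2, -0.4, -0.3]
opening: 0.007
grip_force: 0.0
```

```bash
python3 st.py;python3 - <<'E'
from h import *
im=manip.capture('scene');cv2.imwrite('pics/s1.png',cv2.resize(im[150:310,230:430,::-1],None,fx=3,fy=3,interpolation=cv2.INTER_CUBIC))
E
```

```text
5.95 fix [ 55.2 -24.2] z 31.7 tips 14.7 F fix [ 0.4 -0.3 -0.3] dyaw 0.18 q6 -2.448064973534509
```

View pics/s1.png

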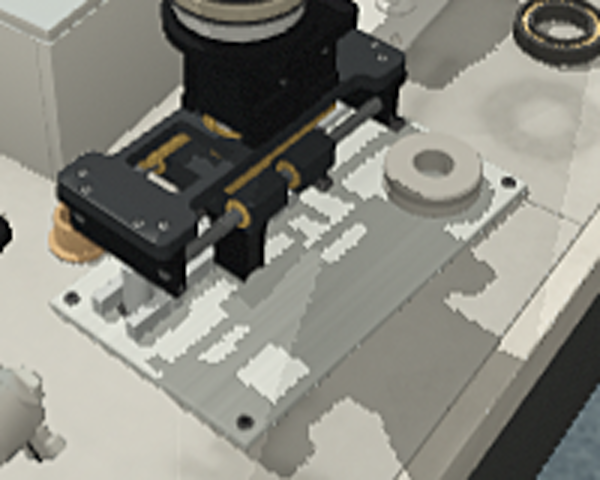

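Emit:
play_rows --motion '[[[-0.04,0,0],[0,0,0]],[[-0.03,0,0],[0,0,0]],[[-0.02,0,0],[0,0,0]]]'

```text
clock: 6.3
ee_pos: [494.8, -274.0, 31.6]
ee_rot: [3.141, -0.002, -2.971]
wrist_force: [-4.8, -2.2, 0.7]
opening: 0.005
grip_force: 2.6
```

```bash
python3 st.py
```

```text
6.3 fix [ 54.7 -22.5] z 31.6 tips 14.6 F fix [ 1.4 -5.1  0.7] dyaw 0.23 q6 -2.4429714073374624
```

Emit:
play_rows --motion '[[[-0.03,0,0],[0,0,0]],[[-0.03,0,0],[0,0,0]],[[0,0,0],[0,0,0]]]'

```text
clock: 6.6
ee_pos: [495.4, -273.9, 31.6]
ee_rot: [3.14, -0.005, -2.97]
wrist_force: [-8.2, -5.1, 4.3]
opening: 0.01
grip_force: 5.0
```

```bash
python3 st.py
```

```text
6.6 fix [ 54.7 -21.8] z 31.6 tips 14.6 F fix [ 3.7 -9.   4.3] dyaw 0.3 q6 -2.4396678960997207
```

Emit:
play_rows --motion '[[[0.3,0,0],[0,0,0]],[[0.5,0,0],[0,0,0]],[[0.5,0,-0.6],[0,0,0]],[[0.5,0,-1],[0,0,0]],[[0,0,-1],[0,0,0]],[[0,0,-1],[0,0,0]],[[0,0,0],[0,0,0]]]'

```text
clock: 7.3
ee_pos: [429.8, -288.2, 180.6]
ee_rot: [-3.132, 0.008, -2.972]
wrist_force: [-0.2, 0.4, -0.7]
opening: 0.005
grip_force: 0.0
```

```bash
python3 st.py;python3 - <<'E'
from h import *
s=manip.read_state();im=manip.capture('wrist');a=np.r_[s['ee_pos'],s['ee_rot']];np.save('w2.npy',a)
p=np.load('P.npy');C=cam('wrist',s);print(proj(C,fixw(p,np.array([[98,0,50],[118,0,50],[0,0,44],[198,0,68],[133,0,38]]))).round())
cv2.imwrite('pics/w2.png',im[:,:,::-1])
E
```

```text
7.3 fix [ 57.9 -88.9] z 180.6 tips 163.6 F fix [-0.4 -0.1 -0.7] dyaw 0.17 q6 -2.548717540237132
[[276. 289.]
 [253. 289.]
 [386. 286.]
 [152. 301.]
 [239. 282.]]
```

View pics/w2.png

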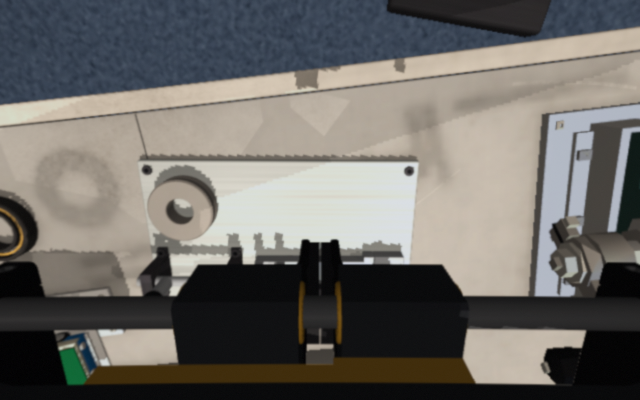

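Emit:
play_rows --motion '[[[-0.5,-0.8,0.2],[0,0,0]],[[-0.5,-0.8,0.3],[0,0,0]],[[-0.5,-0.8,0.3],[0,0,0]],[[-0.5,-0.9,0.3],[0,0,0]],[[-0.23,-0.9,0.2],[0,0,0]],[[0,0,0.2],[0,0,0]],[[0,0,0],[0,0,0]]]'

```text
clock: 8.05
ee_pos: [542.0, -434.8, 111.5]
ee_rot: [3.135, -0.003, -2.972]
wrist_force: [-0.8, 0.5, -0.9]
opening: 0.001
grip_force: 0.0
```

```bash
python3 st.py;python3 - <<'E'
from h import *
s=manip.read_state();im=manip.capture('wrist');a=np.r_[s['ee_pos'],s['ee_rot']];np.save('w3.npy',a)
p=np.load('P.npy');C=cam('wrist',s);print(proj(C,fixw(p,np.array([[98,0,50],[118,0,50],[0,0,44],[198,0,68],[133,0,38]]))).round())
cv2.imwrite('pics/w3.png',im[:,:,::-1])
E
```

```text
8.05 fix [221.1  -2.6] z 111.5 tips 94.5 F fix [-0.6 -0.7 -0.9] dyaw 0.15 q6 -2.5772769470567507
[[519. 231.]
 [486. 231.]
 [673. 228.]
 [360. 243.]
 [455. 224.]]
```

View pics/w3.png

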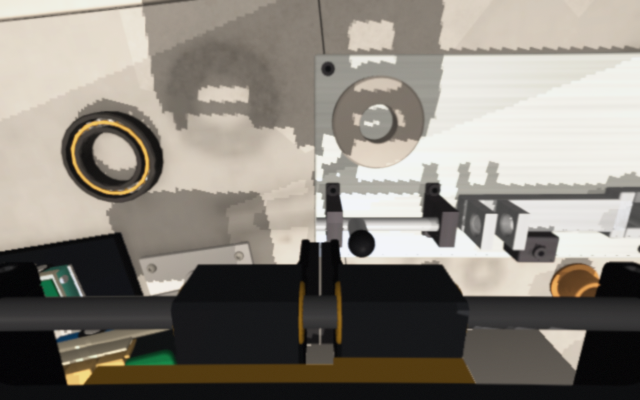

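```bash
python3 - <<'E'
from h import *
a=np.load('w3.npy');C=cam('wrist',dict(ee_pos=a[:3],ee_rot=a[3:]));p=np.load('P.npy')
X=np.array([[135,y,48] for y in(-12,12)]+[[145,y,48] for y in(-12,12)]+[[x,y,50] for x in(121.5,114.5,101.5,94.5) for y in(-12,12)]+[[83,12.5,30],[57,12.5,30],[83,32.5,30]])
im=cv2.imread('pics/w3.png');q=cv2.resize(im[180:275,410:640],None,fx=3.4,fy=3.4,interpolation=cv2.INTER_CUBIC)
for u,v in proj(C,fixw(p,X)): cv2.circle(q,(int((u-410)*3.4),int((v-180)*3.4)),2,(0,0,255),-1)
cv2.imwrite('pics/w3z.png',q)
E
```

```text
(no output)
```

View pics/w3z.png

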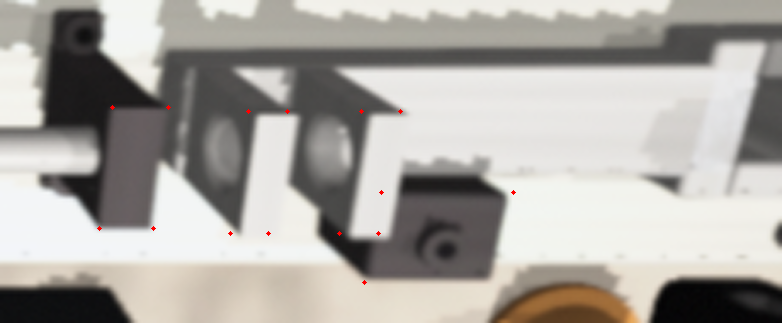

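Emit:
play_rows --motion '[[[-0.05,-0.2,0],[0,0,0]],[[0,0,0],[0,0,0]],[[0,0,0.4],[0,0,0]],[[0,0,0.4],[0,0,0]],[[0,0,0],[0,0,0]],[[0,0,0],[0,0,0]]]'

```text
clock: 8.7
ee_pos: [546.3, -443.0, 82.1]
ee_rot: [3.139, -0.001, -2.971]
wrist_force: [-0.5, -0.2, 1.0]
opening: 0.004
grip_force: 0.0
```

```bash
python3 st.py
```

```text
8.7 fix [229.9   0.3] z 82.1 tips 65.1 F fix [ 0.1 -0.5  1. ] dyaw 0.21 q6 -2.5809489679872595
```

Emit:
play_rows --motion '[[[0,0,0.2],[0,0,0]],[[0,0.15,0],[0,0,0]],[[0,0.2,0],[0,0,0]],[[0,0.2,0],[0,0,0]],[[0,0.2,0],[0,0,0]],[[0,0.2,0],[0,0,0]],[[0,0.2,0],[0,0,0]],[[0,0,0],[0,0,0]]]'

```text
clock: 9.5
ee_pos: [538.9, -396.8, 75.7]
ee_rot: [3.14, -0.0, -2.971]
wrist_force: [0.1, -0.5, 0.3]
opening: 0.004
grip_force: 0.0
```

```bash
python3 st.py
```

```text
9.5 fix [183.    0.7] z 75.7 tips 58.7 F fix [0.5 0.  0.3] dyaw 0.24 q6 -2.543593735553392
```

Emit:
play_rows --motion '[[[0,0.12,0],[0,0,0]],[[0,0.12,0],[0,0,0]],[[0,0.1,0],[0,0,0]],[[0,0.05,0],[0,0,0]],[[0,0.03,0],[0,0,0]]]'

```text
clock: 10.0
ee_pos: [536.9, -384.1, 76.0]
ee_rot: [-3.137, 0.001, -2.971]
wrist_force: [0.2, -7.4, -2.3]
opening: 0.008
grip_force: 3.5
```

```bash
python3 st.py
```

```text
10.0 fix [170.2   0.8] z 76.0 tips 59.0 F fix [ 7.3 -1.1 -2.3] dyaw 0.24 q6 -2.5291780220647695
```

Emit:
play_rows --motion '[[[0,0.04,0],[0,0,0]],[[0,0.04,0],[0,0,0]],[[0,0,0],[0,0,0]]]'

```text
clock: 10.3
ee_pos: [536.9, -383.8, 76.1]
ee_rot: [-3.131, 0.002, -2.971]
wrist_force: [0.5, -10.2, -4.1]
opening: 0.004
grip_force: 5.3
```

```bash
python3 st.py;python3 - <<'E'
from h import *
s=manip.read_state();im=manip.capture('wrist');p=np.load('P.npy');C=cam('wrist',s)
print(proj(C,fixw(p,np.array([[153,0,68],[160,0,68],[150,0,68]]))).round())
cv2.imwrite('pics/w4.png',im[:,:,::-1])
E
```

```text
10.3 fix [170.    0.9] z 76.1 tips 59.1 F fix [10.2 -1.2 -4.1] dyaw 0.24 q6 -2.526344538985695
[[356. 268.]
 [342. 268.]
 [363. 268.]]
```

View pics/w4.png

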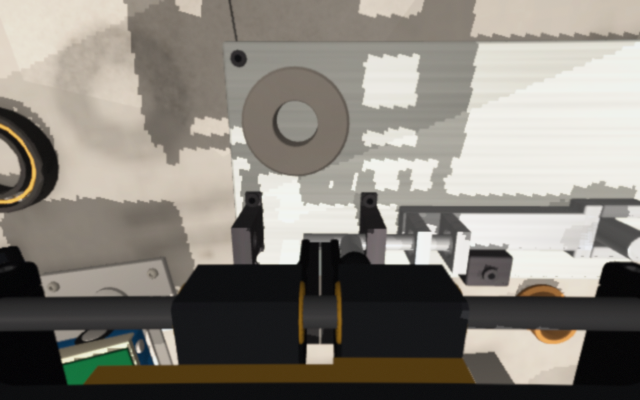

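Emit:
play_rows --motion '[[[0,-0.2,0],[0,0,0]],[[0,-0.5,0],[0,0,0]],[[0,-0.6,0],[0,0,0]],[[0,0,-0.6],[0,0,0]],[[0,0,-0.8],[0,0,0]],[[0,0,0],[0,0,0]],[[0,0,0],[0,0,0]]]'

```text
clock: 11.05
ee_pos: [544.5, -429.5, 132.1]
ee_rot: [3.141, 0.0, -2.972]
wrist_force: [0.0, 0.7, -1.0]
opening: 0.006
grip_force: 0.0
```

```bash
python3 st.py;python3 - <<'E'
from h import *
s=manip.read_state();im=manip.capture('wrist');p=np.load('P.npy');C=cam('wrist',s)
X=np.array([[153,0,68],[156,0,68],[88,0,38],[98,-12,50],[98,12,50],[118,-12,50],[118,12,50]])
uv=proj(C,fixw(p,X));print(uv.round())
x0,y0=int(uv[0][0])-40,int(uv[0][1])-70
q=cv2.resize(im[y0:y0+100,x0:x0+220,::-1],None,fx=3.5,fy=3.5,interpolation=cv2.INTER_CUBIC)
for u,v in uv: cv2.circle(q,(int((u-x0)*3.5),int((v-y0)*3.5)),2,(0,0,255),-1)
cv2.imwrite('pics/w5.png',q)
E
```

```text
11.05 fix [216.3   0.8] z 132.1 tips 115.1 F fix [-0.7  0.1 -1. ] dyaw 0.2 q6 -2.5701101619388718
[[422. 224.]
 [417. 224.]
 [503. 208.]
 [500. 197.]
 [494. 231.]
 [469. 197.]
 [465. 231.]]
```

View pics/w5.png

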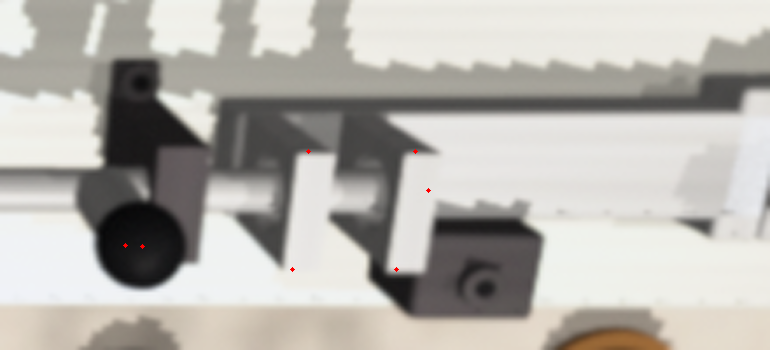

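```bash
python3 -c "
from plant import manip
print(manip.hand_in())"
```

```text
the job is handed in; nothing more can be done
None
```

The bar was swung in line against the stop block and the bolt slid home through both eyes. The last picture shows the bolt fully home, the robot had let go, and nothing pushed the ring, bush or bearing. The job was handed in at about 11 s, but hand-in returned no verdict.

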